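Put the stray copy-room supplies back in their trays

TASK

Tidy the supplies left on the counter: put both rolls of tape in the blue tray, both ink cartridges in the yellow tray and the hand stamp in the green tray. Each must be left standing upright, the way up it is now, flat on its tray's floor with nothing underneath it; do not disturb the stapler or the pen cup.

Things in the scene. Friction and masses are not known exactly. Their poses are not given: they have to be found in the camera images.
- tape_brown: roll of brown packing tape, a ring standing on its flat side with its axis (z) upright: 56 mm outside diameter, 38 mm hole, 48 mm high, about 70 g; origin at the centre of its underside.
- tape_white: roll of white packing tape, a ring standing on its flat side with its axis (z) upright: 56 mm outside diameter, 38 mm hole, 48 mm high, about 70 g; origin at the centre of its underside.
- ink_cyan: printer ink cartridge, a light grey plastic block with a cyan (light blue) top and cyan (light blue) side labels, standing upright: 64 (x) x 24 (y) x 50 mm high, about 60 g; origin at the centre of its underside, z up. Grip it across the 24 mm.
- ink_magenta: printer ink cartridge, a light grey plastic block with a magenta (pink) top and magenta (pink) side labels, standing upright: 64 (x) x 24 (y) x 50 mm high, about 60 g; origin at the centre of its underside, z up. Grip it across the 24 mm.
- stamp: rubber hand stamp standing on its face: black base 50 (x) x 30 (y) x 22 mm high, and on its centre an upright round wooden handle, 26 mm in diameter from 30 to 62 mm above the underside, top at 67 mm; about 70 g; origin at the centre of its underside, z up. Grip it by the handle.
- tray_blue: shallow open blue plastic tray fixed to the counter: outside 95 (x) x 160 (y) x 18 mm high, walls and floor 5 mm thick, so inside 85 x 150 mm and 13 mm deep; origin at the centre of its underside (on the counter), long side along its y. Empty at the start; two supplies fit side by side, one at y = +37 mm and one at y = -37 mm.
- tray_yellow: shallow open yellow plastic tray fixed to the counter: outside 95 (x) x 160 (y) x 18 mm high, walls and floor 5 mm thick, so inside 85 x 150 mm and 13 mm deep; origin at the centre of its underside (on the counter), long side along its y. Empty at the start; two supplies fit side by side, one at y = +37 mm and one at y = -37 mm.
- tray_green: shallow open green plastic tray fixed to the counter: outside 95 (x) x 160 (y) x 18 mm high, walls and floor 5 mm thick, so inside 85 x 150 mm and 13 mm deep; origin at the centre of its underside (on the counter), long side along its y. Empty at the start; two supplies fit side by side, one at y = +37 mm and one at y = -37 mm.
- stapler: red and black desk stapler, 130 (x) x 34 (y) x 52 mm high, loose; origin at the centre of its underside. Leave it alone.
- pen_cup: dark steel cup, 72 mm diameter x 90 mm high, with pens sticking out to 130 mm high, loose; origin at the centre of its underside. Leave it alone.
Mind the look-alikes: they are no part of the job. What is meant by the stamp is not orange, and is the larger of those in its own colour.

How it is judged:
By the outcome, as a careful person would: the job done as asked, in the order asked, and still so for the second after the job is handed in, with the robot touching nothing.
It also fails if it takes over 122 s, if anything falls off the work surface, if the arm or the gripper's body presses on something with over 40 N, if the wrist force passes 120 N, or if a joint passes its speed limit or range.

ROBOT

A 6-joint arm with a two-finger parallel gripper is mounted at the origin on the work surface. World frame = base frame: x ahead of the robot, y to its left, z up, the work surface at z = 0. Lengths are in m, angles in rad, forces in N, time in s.
With the tool pointing down it reaches from about 0.25 to 0.775 m from the base axis. Payload 4 kg.
Tool frame: the origin (TCP) lies midway between the tips of the shut fingers; the grasp point (between the pads) lies 19 mm behind it (robot.grasp_offset is the distance from the TCP to the grasp point, in m); z points along the fingers, y is the direction in which the jaws open and shut (so a half turn about z gives the same grasp; the last joint's range is limited). The gripper opens to 94 mm and grips with 3 to 60 N. Pads are 16 mm wide; open, the fingers measure 119 mm over their backs; the gripper's body (75 mm by 177 mm) begins 78 mm behind the grasp point.
Start: joints at [1.164, 0.087, 1.371, -0, 1.684, -0.103], TCP at [0.165, 0.525, 0.206] pointing down, gripper open.
Joint ranges: [-3.1, 3.1], [-0.76, 2.03], [0.27, 2.55], [-1.08, 4.22], [0.17, 2.65], [-2.57, 2.57]. Speed limits (rad/s): [2.79, 2.79, 3.14, 3.14, 3.14, 3.14].

INTERFACE

Orientations are given as [roll, pitch, yaw] about the fixed x, y, z axes, in that order (R = Rz(yaw) Ry(pitch) Rx(roll)).
In Python, from bench import status, viewer, order, robot gives the robot as it stands. The module is installed in compiled form; this text tells all that it offers.
- The arm moves only by the tool move_arm, never from a script. Its argument "targets" is a list of rows, each a list of 3 entries, a list of its own where there are three numbers: the shift along the tool's x, y, z in mm, then the turn, a rotation vector about the tool's x, y, z in degrees, then the opening, from -1 (shut) to 1 (fully open). A call has 1 to 20 rows; each row is the pose to reach, as a shift and turn from the pose commanded when the call began, along the tool's axes at that moment; what a row does not reach only later rows make up. A row lasts 1/8 s, in which the tool goes at most 62.5 mm and 10.7 degrees, less where a joint would pass 70% of its speed; a pose out of reach is approached as far as the arm can. A call with a gripper value outside its range is refused whole. The fingers move at their own pace and stop on an object; the grip force is fixed at half the most. Time passes only in rows, so rows that repeat a pose let the fingers close. It gives the time, the measured TCP pose, the force and the opening at its end, in the units of the state.
- status.get_obs(): the state, without advancing time (a new reading comes with each control period).
- viewer.snapshot(name): name is "scene" or "top" or "wrist"; returns the picture (384x512x3 uint8, red, green, blue); there is no depth.
- viewer.camera_model(name): a dict with "K" (3x3 intrinsics, pixels), "D" ([k1, k2, p1, p2, k3] as OpenCV has them; the pictures are not rectified), "xyz" and "attitude" of the camera in the world; the wrist camera has in their place "T_tool_cam" (4x4, takes a point from camera to tool coordinates, whose origin is the TCP and whose axes are the flange's). Camera axes: x right, y up, looking along -z (the intrinsics and any distortion apply to the point x, -y, -z); pixel columns grow to the right and rows downward; lengths in m; the calibration is good to about 2 mm. A picture is of the moment at which its call begins: read the wrist's pose just before it. camera_model takes no time and is no camera call.
- order.close_job(): hands the job in, once; it reports no verdict.
The state is a dict: "time": time; "joint_positions": joint angles; "qvel": joint speeds; "joint_torque": joint torques, N m; "tool_pos": TCP position; "ee_rot": TCP orientation; "wrist_force": force on the tool from outside, world axes, zero at the start; "wrist_torque": the same for the moment, N m; "width": finger opening in m.
Only numpy, scipy, OpenCV 4.12 (cv2) and the standard library are available. Lean on these libraries where they do the work, as an engineer would, in place of code of your own. Each camera call takes 0.05 s, during which the arm holds its last target. There are 200 camera calls.

## Working session

There is one attempt and no reset: what is moved stays moved. The work goes in short steps, Python scripts to look and compute and a tool call to move; the robot and the scene stay as the last step left them, time stands still between calls to the robot, and variables do not carry over. Pictures are saved under pics/ and viewed, about 12 in all and at most 16, crops included, and the job is handed in when it is done.

Besides the shell and the picture viewer there is one more tool, called by a JSON object that holds its "name" and its "arguments". move_arm: Moves the arm, as the interface text tells. Its arguments: {"type":"object","properties":{"targets":{"type":"array"}},"required":["targets"]}

```bash
mkdir -p pics; ls; cat > h.py <<'E'
import numpy as np, cv2
from scipy.spatial.transform import Rotation as R
from bench import status, viewer, order, robot
def cam(name, obs=None):
    m=viewer.camera_model(name)
    if name=="wrist":
        T=np.array(m["T_tool_cam"]); o=obs or status.get_obs()
        Rt=R.from_euler('xyz',o["ee_rot"]).as_matrix()
        return np.array(m["K"]),np.array(m["D"],float),Rt@T[:3,3]+np.array(o["tool_pos"]),Rt@T[:3,:3]
    return np.array(m["K"]),np.array(m["D"],float),np.array(m["xyz"]),R.from_euler('xyz',m["attitude"]).as_matrix()
def ray(c,uv,z):
    K,D,p,Rc=c
    u=cv2.undistortPoints(np.array(uv,float).reshape(-1,1,2),K,D).reshape(-1,2)
    d=np.c_[u[:,0],-u[:,1],-np.ones(len(u))]@Rc.T
    return p+d*((z-p[2])/d[:,2])[:,None]
def proj(c,X):
    K,D,p,Rc=c
    q=(np.atleast_2d(X)-p)@Rc; q=q*[1,-1,-1]
    return cv2.projectPoints(q,np.zeros(3),np.zeros(3),K,D)[0].reshape(-1,2)
def snap(name,f=None):
    o=status.get_obs(); im=viewer.snapshot(name)
    if f: cv2.imwrite('pics/'+f,im[:,:,::-1])
    return im,cam(name,o)
E
python3 - <<'E'
from h import *
o=status.get_obs(); print(o)
for n in ("top","scene","wrist"):
    im=viewer.snapshot(n); cv2.imwrite(f'pics/{n}0.png',cv2.resize(im[:,:,::-1],(800,600),interpolation=cv2.INTER_CUBIC)); print(n,viewer.camera_model(n))
E
```

```text
pics
{'time': 0.0, 'joint_positions': array([ 1.16391347e+00,  8.78966161e-02,  1.37222971e+00, -3.23234688e-06,
        1.68360300e+00, -1.03100680e-01]), 'qvel': array([-0.00111457,  0.00015867, -0.00179046, -0.00139897,  0.00015329,
        0.00012801]), 'joint_torque': array([-4.46331596e-04, -3.40200126e+01, -3.02416384e+01,  7.17980554e-02,
        3.36147076e-02, -2.33344517e-04]), 'tool_pos': array([0.16431029, 0.52430934, 0.20434855]), 'ee_rot': array([-3.13946700e+00, -2.16705969e-04,  2.83780989e+00]), 'wrist_force': array([-0.33490261,  0.37075703, -0.15356981]), 'wrist_torque': array([-0.01140887,  0.02795624,  0.01608606]), 'width': 0.09415226147275663}
top {'K': array([[378.983248  ,   0.        , 254.11996656],
       [  0.        , 378.983248  , 189.25307843],
       [  0.        ,   0.        ,   1.        ]]), 'D': array([-0.0735521,  0.       ,  0.       ,  0.       ,  0.       ]), 'xyz': array([0.38489533, 0.0148609 , 1.08144174]), 'attitude': array([ 0.0855585 , -0.02609559, -1.56054207])}
scene {'K': array([[393.84680795,   0.        , 253.20512575],
       [  
[... 181 characters left out ...]
[ 1.20606846, -0.25827791,  0.68552615]), 'attitude': array([0.89155848, 0.01692261, 1.20839402])}
wrist {'K': array([[311.28782609,   0.        , 257.11602117],
       [  0.        , 311.28782609, 193.16149911],
       [  0.        ,   0.        ,   1.        ]]), 'D': array([-0.08413725,  0.        ,  0.        ,  0.        ,  0.        ]), 'T_tool_cam': array([[-3.20800121e-04,  9.69675412e-01,  2.44396179e-01,
         7.08570570e-02],
       [ 9.99999674e-01,  1.29899813e-04,  7.97227527e-04,
         1.85560662e-04],
       [ 7.41304913e-04,  2.44396355e-01, -9.69675137e-01,
        -1.78048863e-01],
       [ 0.00000000e+00,  0.00000000e+00,  0.00000000e+00,
         1.00000000e+00]])}
```

View pics/top0.png

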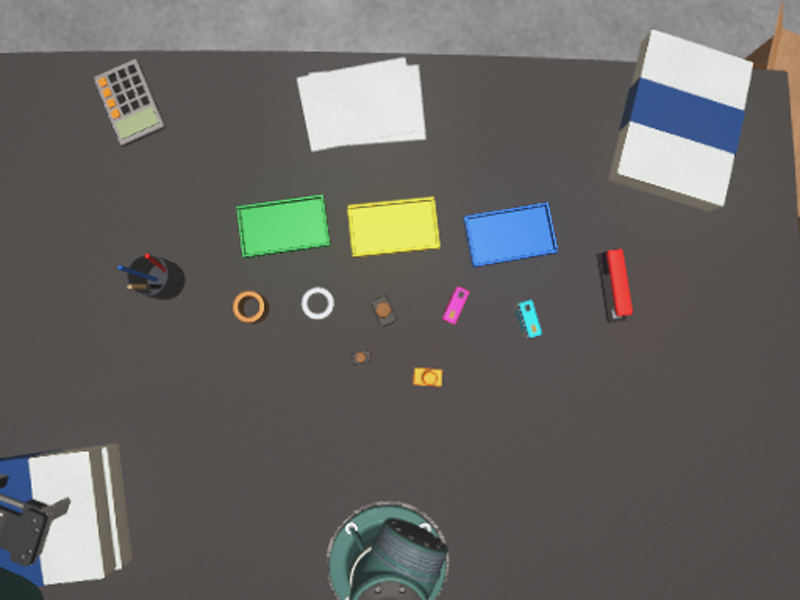

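View pics/scene0.png

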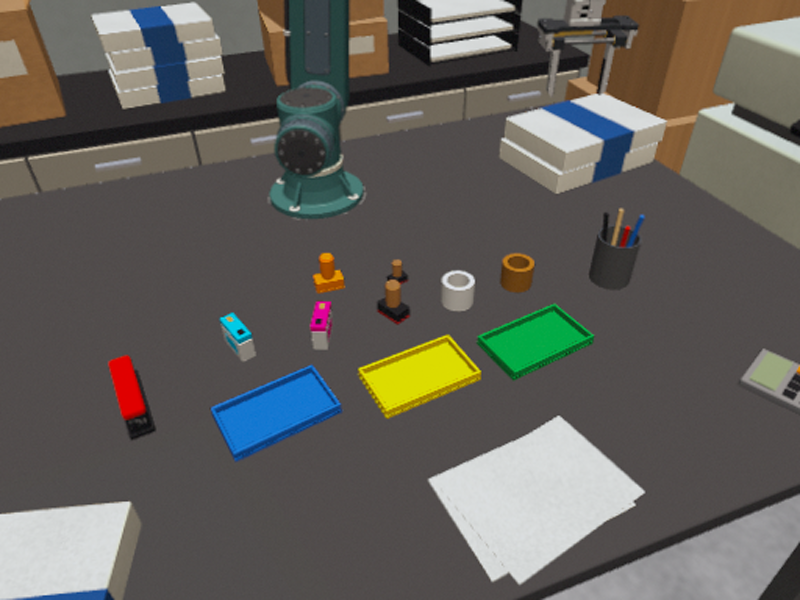

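The top view (800×600) shows green tray (283,226), yellow (393,227), blue (510,234), brown tape (249,307) and white tape (318,303). It also shows the large stamp (383,310), magenta (456,305), cyan (529,319), stapler (615,285) and pen cup (150,277). The look-alikes are the small stamp (361,357) and the orange stamp (428,377).

```bash
cat >> h.py <<'E'
def masks(im):
    H=cv2.cvtColor(im,cv2.COLOR_RGB2HSV); h,s,v=[H[:,:,i].astype(int) for i in range(3)]
    return dict(tray_green=(h>50)&(h<75)&(s>120)&(v>80),tray_yellow=(h>25)&(h<34)&(s>140)&(v>90),tray_blue=(h>100)&(h<118)&(s>150)&(v>110),
      tape_brown=(h>6)&(h<19)&(s>130)&(v>70),tape_white=(s<25)&(v>165),ink_cyan=(h>84)&(h<97)&(s>120)&(v>90),
      ink_magenta=(h>145)&(h<168)&(s>120)&(v>90),stapler=((h<4)|(h>176))&(s>190)&(v>120))
def blob(m,near):
    m=cv2.morphologyEx(m.astype(np.uint8),cv2.MORPH_CLOSE,np.ones((3,3)))
    cs,_=cv2.findContours(m,cv2.RETR_EXTERNAL,cv2.CHAIN_APPROX_NONE)
    cs=[c for c in cs if cv2.contourArea(c)>25]
    return min(cs,key=lambda c:np.hypot(*(c.reshape(-1,2).mean(0)-near)))
def fit(c,cn,z):
    P=ray(c,cn.reshape(-1,2),z)[:,:2]
    (x,y),wh,a=cv2.minAreaRect((P*1000).astype(np.float32))
    if wh[0]<wh[1]: wh=wh[::-1]; a+=90
    a=(a+90)%180-90
    return np.round([x,y,*wh,a],1)   # mm, long-axis angle deg
E
python3 - <<'E'
from h import *
im,c=snap("top"); M=masks(im); s=1/1.5625
near=dict(tray_green=(283,226,.018),tray_yellow=(393,227,.018),tray_blue=(510,234,.018),tape_brown=(249,307,.048),tape_white=(318,303,.048),ink_cyan=(529,319,.05),ink_magenta=(456,305,.05),stapler=(618,280,.052))
for k,(u,v,z) in near.items(): print(k,fit(c,blob(M[k],(u*s,v*s)),z))
for n,u,v,z in(("stamp",383,310,.067),("small",361,357,.04),("orange",428,377,.067),("cup",150,277,.09)): print(n,ray(c,[u*s,v*s],z))
cv2.imwrite('pics/c1.png',cv2.resize(im[110:260,120:420,::-1],None,fx=2.6,fy=2.6,interpolation=cv2.INTER_CUBIC))
E
```

```text
tray_green [603.  198.3 159.7  95.3 -81.3]
tray_yellow [604.6  -3.3 160.7  94.5 -83.2]
tray_blue [ 593.4 -218.8  159.9   95.   -79.1]
tape_brown [452.2 249.6  54.8  52.    1.7]
tape_white [459.8 128.9  53.9  52.4 -44. ]
ink_cyan [ 435.8 -242.1   64.8   32.4   16.5]
ink_magenta [ 460.  -113.4   64.2   25.7  -26.3]
stapler [ 504.9 -418.7  113.3    9.3    5.9]
stamp [[0.44728993 0.01315475 0.067     ]]
small [[0.36612692 0.05059301 0.04      ]]
orange [[ 0.33375586 -0.06491157  0.067     ]]
cup [[0.49672363 0.40769178 0.09      ]]
```

```bash
cat >> h.py <<'E'
def go(x,y,z,yaw):  # mm, deg -> shift mm & turn deg in tool axes
    o=status.get_obs(); Rt=R.from_euler('xyz',o["ee_rot"])
    s=Rt.inv().apply(np.array([x,y,z])-1000*np.array(o["tool_pos"]))
    t=(Rt.inv()*R.from_euler('xyz',[np.pi,0,np.radians(yaw)])).as_rotvec(degrees=True)
    print("t",round(o["time"],2),"pos",np.round(1000*np.array(o["tool_pos"]),1),"yaw",round(np.degrees(o["ee_rot"][2]),1),"w",round(1000*o["width"],1),"| shift",np.round(s,1),"turn",np.round(t,1))
E
python3 -c "
from h import *
go(452,250,150,101)"
```

```text
t 0.2 pos [164.4 524.5 204.8] yaw 162.6 w 94.1 | shift [-356.5 -175.8   55. ] turn [-0.1  0.  61.6]
```

View pics/c1.png

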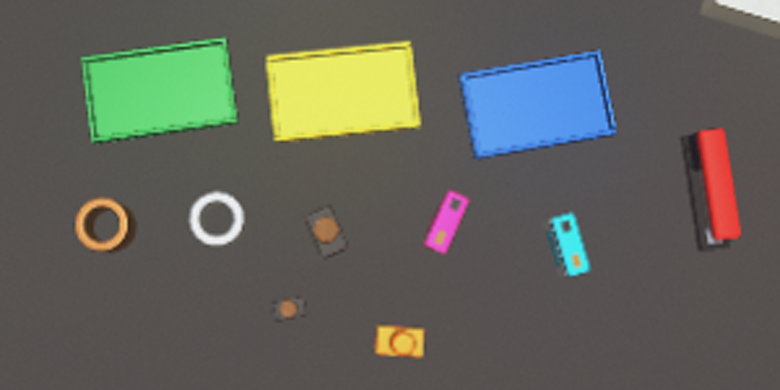

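The crop confirms the items and trays. The large stamp's base is at (327,231) and the smaller look-alike is at (288,309).

{"name": "move_arm", "arguments": {"targets": [[[-60,-30,0],[0,0,10],1],[[-120,-60,0],[0,0,20],1],[[-180,-90,0],[0,0,30],1],[[-240,-118,0],[0,0,40],1],[[-300,-148,20],[0,0,50],1],[[-356,-176,55],[0,0,60],1],[[-356,-176,55],[0,0,61.6],1],[[-356,-176,55],[0,0,61.6],1],[[-356,-176,55],[0,0,61.6],1],[[-356,-176,55],[0,0,61.6],1]]}}

```text
time: 1.45
tool_pos: [0.4512, 0.2516, 0.1515]
ee_rot: [3.14, -0.001, 1.765]
wrist_force: [0.6, -0.7, -0.1]
width: 0.0939
```

```bash
python3 - <<'E'
from h import *
im,c=snap("wrist","w1.png"); M=masks(im)
p=proj(c,[.452,.250,.048])[0]; print(p)
cn=blob(M["tape_brown"],p); print(fit(c,cn,.048),cv2.minEnclosingCircle(ray(c,cn.reshape(-1,2),.048)[:,:2].astype(np.float32)*1000))
go(452,250,150,101)
E
```

```text
[257.62090746 194.79994529]
[453.4 245.9  39.1  31.3   3.8] ((453.2922668457031, 249.4346160888672), 19.636362075805664)
t 1.5 pos [451.2 251.6 151.5] yaw 101.1 w 94.0 | shift [-1.7  0.4  1.5] turn [ 0.1 -0.   0.1]
```

View pics/w1.png

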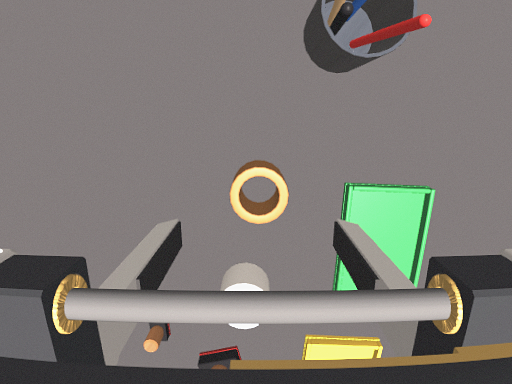

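The wrist view shows the brown ring centred at about (259.5,195). That is within 2 mm of the estimate, giving about (453,249.5). Next is the descent and grip.

{"name": "move_arm", "arguments": {"targets": [[[-2.4,1.4,45],[0,0,0],1],[[-2.4,1.4,90],[0,0,0],1],[[-2.4,1.4,118],[0,0,0],1],[[-2.4,1.4,129.5],[0,0,0],1],[[-2.4,1.4,129.5],[0,0,0],1],[[-2.4,1.4,129.5],[0,0,0],-1],[[-2.4,1.4,129.5],[0,0,0],-1],[[-2.4,1.4,129.5],[0,0,0],-1],[[-2.4,1.4,129.5],[0,0,0],-1],[[-2.4,1.4,129.5],[0,0,0],-1],[[-2.4,1.4,129.5],[0,0,0],-1]]}}

```text
time: 2.88
tool_pos: [0.4536, 0.2484, 0.0214]
ee_rot: [3.141, -0.0, 1.763]
wrist_force: [-1.4, -0.6, 1.7]
width: 0.0564
```

```bash
python3 - <<'E'
from h import *
go(600.4,-255.1,100,101)
E
```

```text
t 2.88 pos [453.6 248.4  21.4] yaw 101.0 w 56.4 | shift [-522.2   48.1  -78.7] turn [ 0. -0. -0.]
```

{"name": "move_arm", "arguments": {"targets": [[[0,0,-50],[0,0,0],-1],[[-10,0,-105],[0,0,0],-1],[[-55,5,-115],[0,0,0],-1],[[-115,10,-115],[0,0,0],-1],[[-175,15,-115],[0,0,0],-1],[[-235,20,-115],[0,0,0],-1],[[-295,26,-115],[0,0,0],-1],[[-355,32,-115],[0,0,0],-1],[[-415,38,-115],[0,0,0],-1],[[-475,44,-115],[0,0,0],-1],[[-510,47,-115],[0,0,0],-1],[[-522,48,-110],[0,0,0],-1],[[-522,48,-60],[0,0,0],-1],[[-522,48,-25],[0,0,0],-1],[[-522,48,-25],[0,0,0],-1],[[-522,48,-25],[0,0,0],-1]]}}

```text
time: 4.88
tool_pos: [0.6009, -0.2544, 0.0475]
ee_rot: [3.14, 0.001, 1.764]
wrist_force: [0.8, -1.1, -0.9]
width: 0.0561
```

```bash
python3 - <<'E'
from h import *
go(600.4,-255.1,26.4,101)
E
```

```text
t 4.88 pos [ 600.9 -254.4   47.5] yaw 101.1 w 56.1 | shift [-0.6 -0.7 21.1] turn [0.1 0.1 0.1]
```

{"name": "move_arm", "arguments": {"targets": [[[-0.6,-0.7,12],[0,0,0],-1],[[-0.6,-0.7,20],[0,0,0],-1],[[-0.6,-0.7,21],[0,0,0],-1],[[-0.6,-0.7,21],[0,0,0],-1]]}}

```text
time: 5.38
tool_pos: [0.6, -0.2558, 0.0258]
ee_rot: [3.14, 0.001, 1.763]
wrist_force: [-0.3, 0.4, 2.6]
width: 0.0559
```

{"name": "move_arm", "arguments": {"targets": [[[0,0,0],[0,0,0],0.6],[[0,0,0],[0,0,0],0.6],[[0,0,0],[0,0,0],0.6],[[0,0,-40],[0,0,0],0.6],[[0,0,-95],[0,0,0],0.6],[[50,-8,-125],[0,0,0],1],[[105,-16,-125],[0,0,0],1],[[160,-25,-125],[0,0,0],1],[[220,-34,-125],[0,0,0],1],[[280,-44,-125],[0,0,0],1],[[340,-54,-125],[0,0,0],1],[[395,-62,-125],[0,0,0],1],[[405,-64,-125],[0,0,0],1],[[405,-64,-125],[0,0,0],1],[[405,-64,-125],[0,0,0],1]]}}

```text
time: 7.25
tool_pos: [0.46, 0.1284, 0.1499]
ee_rot: [-3.142, 0.001, 1.761]
wrist_force: [-0.3, -0.4, -0.2]
width: 0.0938
```

```bash
python3 - <<'E'
from h import *
im,c=snap("wrist","w2.png"); M=masks(im)
p=proj(c,[.4598,.1289,.048])[0]; print(p)
cn=blob(M["tape_white"],p); print(fit(c,cn,.048),cv2.minEnclosingCircle(cn))
go(460,128.9,22,101)
im,c=snap("top"); M=masks(im)
p=proj(c,[.600,-.255,.053])[0]; print(p,fit(c,blob(M["tape_brown"],p),.053))
E
```

```text
[257.17785339 192.76929093]
[461.  129.2  55.4  55.4 -34.2] ((258.46917724609375, 190.57249450683594), 30.677173614501953)
t 7.3 pos [460.  128.3 149.9] yaw 100.9 w 93.8 | shift [6.000e-01 1.000e-01 1.279e+02] turn [-0.   0.  -0.1]
[342.1879916  145.03019024] [ 598.7 -255.5   51.3   50.4   39.8]
```

View pics/w2.png

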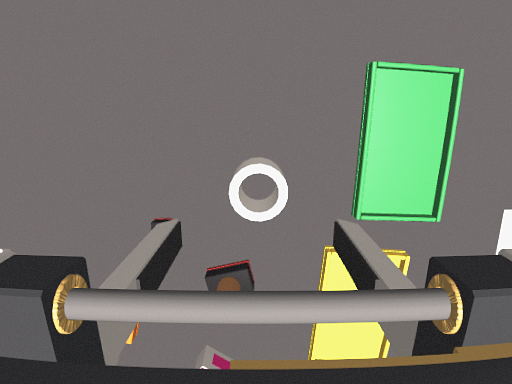

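The white ring is centred at (258,191), which is (461,129) in the world. The top camera puts the brown tape in its blue slot.

{"name": "move_arm", "arguments": {"targets": [[[0.7,1,45],[0,0,0],1],[[0.7,1,90],[0,0,0],1],[[0.7,1,118],[0,0,0],1],[[0.7,1,128],[0,0,0],1],[[0.7,1,128],[0,0,0],1],[[0.7,1,128],[0,0,0],-1],[[0.7,1,128],[0,0,0],-1],[[0.7,1,128],[0,0,0],-1],[[0.7,1,128],[0,0,0],-1],[[0.7,1,128],[0,0,0],-1]]}}

```text
time: 8.6
tool_pos: [0.4605, 0.1307, 0.0223]
ee_rot: [3.141, -0.0, 1.763]
wrist_force: [-1.0, 0.5, 1.7]
width: 0.056
```

```bash
python3 - <<'E'
from h import *
go(586.4,-182.5,100,101)
E
```

```text
t 8.6 pos [460.5 130.7  22.3] yaw 101.0 w 56.0 | shift [-331.5   63.9  -77.7] turn [ 0. -0.  0.]
```

{"name": "move_arm", "arguments": {"targets": [[[0,0,-50],[0,0,0],-1],[[-10,0,-105],[0,0,0],-1],[[-60,12,-115],[0,0,0],-1],[[-120,24,-115],[0,0,0],-1],[[-180,35,-115],[0,0,0],-1],[[-240,47,-115],[0,0,0],-1],[[-300,58,-115],[0,0,0],-1],[[-325,63,-115],[0,0,0],-1],[[-331.5,64,-110],[0,0,0],-1],[[-331.5,64,-60],[0,0,0],-1],[[-331.5,64,-25],[0,0,0],-1],[[-331.5,64,-25],[0,0,0],-1],[[-331.5,64,-10],[0,0,0],-1],[[-331.5,64,-5],[0,0,0],-1],[[-331.5,64,-5],[0,0,0],-1]]}}

```text
time: 10.48
tool_pos: [0.5869, -0.1827, 0.0279]
ee_rot: [3.14, 0.001, 1.763]
wrist_force: [0.2, 0.9, 0.1]
width: 0.0558
```

{"name": "move_arm", "arguments": {"targets": [[[0,0,0.5],[0,0,0],-1],[[0,0,0.5],[0,0,0],0.6],[[0,0,0.5],[0,0,0],0.6],[[0,0,0.5],[0,0,0],0.6],[[0,0,-40],[0,0,0],0.6],[[0,0,-95],[0,0,0],0.6],[[-7,-40,-122],[0,0,10],0.6],[[-14,-80,-122],[0,0,20],0.6],[[-22,-120,-122],[0,0,30],0.6],[[-29,-160,-122],[0,0,40],0.6],[[-29,-160,-122],[0,0,50],0.6],[[-29,-160,-122],[0,0,60],0.6],[[-29,-160,-122],[0,0,70],0.6],[[-29,-160,-122],[0,0,80],0.6],[[-29,-160,-122],[0,0,84.5],0.6],[[-29,-160,-122],[0,0,84.5],0.6],[[-29,-160,-122],[0,0,84.5],0.6]]}}

```text
time: 12.6
tool_pos: [0.4348, -0.2416, 0.149]
ee_rot: [-3.142, -0.0, 0.289]
wrist_force: [-0.6, -0.3, 0.3]
width: 0.0752
```

```bash
python3 - <<'E'
from h import *
im,c=snap("wrist","w3.png"); M=masks(im)
p=proj(c,[.436,-.242,.05])[0]; print(p)
cn=blob(M["ink_cyan"],p); print(fit(c,cn,.05),cv2.minAreaRect(cn))
go(436,-242,22,16.5)
im,c=snap("top"); M=masks(im)
for k,q in (("tape_brown",[.600,-.255,.053]),("tape_white",[.5864,-.1825,.053])):
  p=proj(c,q)[0]; print(fit(c,blob(M[k],p),.053))
E
```

```text
[258.02381115 192.80566733]
[ 439.4 -245.5   63.3   23.5   16.3] ((263.0, 189.5), (67.0, 26.0), 90.0)
t 12.65 pos [ 434.8 -241.6  149. ] yaw 16.5 w 75.2 | shift [  1.    0.7 127. ] turn [-0. -0.  0.]
[ 597.4 -254.5   51.2   50.9   -0.6]
[ 5.848e+02 -1.842e+02  5.090e+01  5.030e+01 -2.000e-01]
```

View pics/w3.png

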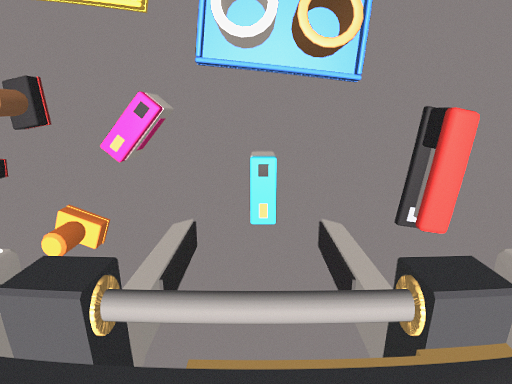

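Cyan is centred at (263,190) and aligned with the jaws, at (439.4,-245.5) with yaw 16.3. Both tapes stand inside the blue tray.

{"name": "move_arm", "arguments": {"targets": [[[3.3,5,45],[0,0,0],0.6],[[3.3,5,90],[0,0,0],0.6],[[3.3,5,117],[0,0,0],0.6],[[3.3,5,127],[0,0,0],0.6],[[3.3,5,127],[0,0,0],0.6],[[3.3,5,127],[0,0,0],-1],[[3.3,5,127],[0,0,0],-1],[[3.3,5,127],[0,0,0],-1],[[3.3,5,127],[0,0,0],-1],[[3.3,5,127],[0,0,0],-1],[[3.3,5,127],[0,0,0],-1]]}}

```text
time: 14.08
tool_pos: [0.4394, -0.2455, 0.0219]
ee_rot: [-3.142, -0.0, 0.288]
wrist_force: [-0.3, 0.6, 0.7]
width: 0.0238
```

```bash
python3 - <<'E'
from h import *
go(609,-40,100,6.8)
E
```

```text
t 14.07 pos [ 439.4 -245.5   21.9] yaw 16.5 w 23.8 | shift [ 221.  -148.9  -78. ] turn [-0.  -0.   9.7]
```

{"name": "move_arm", "arguments": {"targets": [[[0,0,-50],[0,0,0],-1],[[10,-5,-105],[0,0,0],-1],[[55,-37,-115],[0,0,2],-1],[[105,-70,-115],[0,0,4],-1],[[155,-104,-115],[0,0,6],-1],[[200,-135,-115],[0,0,8],-1],[[218,-147,-115],[0,0,9.7],-1],[[221,-149,-110],[0,0,9.7],-1],[[221,-149,-60],[0,0,9.7],-1],[[221,-149,-25],[0,0,9.7],-1],[[221,-149,-25],[0,0,9.7],-1],[[221,-149,-10],[0,0,9.7],-1],[[221,-149,-4.5],[0,0,9.7],-1],[[221,-149,-4.5],[0,0,9.7],-1]]}}

```text
time: 15.82
tool_pos: [0.6097, -0.0401, 0.0275]
ee_rot: [3.141, -0.002, 0.118]
wrist_force: [-1.0, -0.4, 0.0]
width: 0.0234
```

```bash
python3 - <<'E'
from h import *
go(460,-113.4,150,-26.3)
E
```

```text
t 15.82 pos [609.7 -40.1  27.5] yaw 6.8 w 23.4 | shift [-157.1   55.1 -122.8] turn [-0.  -0.1 33.1]
```

{"name": "move_arm", "arguments": {"targets": [[[0,0,0.7],[0,0,0],-1],[[0,0,0.7],[0,0,0],0.1],[[0,0,0.7],[0,0,0],0.1],[[0,0,0.7],[0,0,0],0.1],[[0,0,-40],[0,0,0],0.1],[[0,0,-95],[0,0,0],0.1],[[-40,14,-122],[0,0,9],0.6],[[-80,28,-122],[0,0,18],0.6],[[-120,42,-122],[0,0,27],0.6],[[-157,55,-122],[0,0,33],0.6],[[-157,55,-122],[0,0,33],0.6],[[-157,55,-122],[0,0,33],0.6],[[-157,55,-122],[0,0,33],0.6]]}}

```text
time: 17.45
tool_pos: [0.4605, -0.1127, 0.1484]
ee_rot: [-3.141, -0.0, -0.456]
wrist_force: [0.1, 0.7, -0.4]
width: 0.0753
```

```bash
python3 - <<'E'
from h import *
im,c=snap("wrist","w4.png"); M=masks(im)
p=proj(c,[.460,-.1134,.05])[0]; print(p)
cn=blob(M["ink_magenta"],p); f=fit(c,cn,.05); print(f,cv2.minAreaRect(cn))
go(f[0],f[1],22,f[4])
im,c=snap("top"); M=masks(im)
p=proj(c,[.609,-.04,.055])[0]; print(fit(c,blob(M["ink_cyan"],p),.055))
E
```

```text
[258.06717873 194.18246528]
[ 461.4 -114.3   63.9   23.2  -24.2] ((258.09869384765625, 191.55282592773438), (67.52951049804688, 25.49016761779785), 88.40885925292969)
t 17.5 pos [ 460.4 -112.6  148.3] yaw -26.1 w 75.2 | shift [  1.6   1.1 126.3] turn [-0.   0.  -1.9]
[606.6 -38.9  62.7  23.5   6.6]
```

View pics/w4.png

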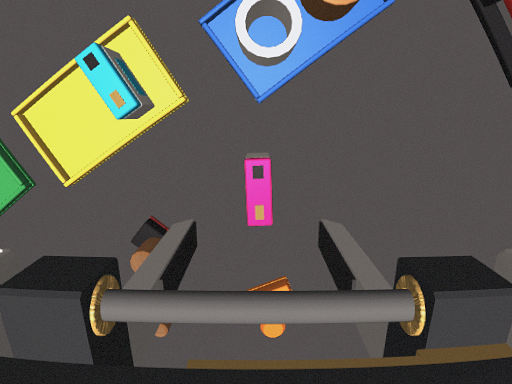

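Magenta is at (258,192), nearly aligned with the jaws: (461.4,-114.3), yaw -24.2. Cyan stands in its yellow slot.

{"name": "move_arm", "arguments": {"targets": [[[1.6,1.1,45],[0,0,-1.9],0.6],[[1.6,1.1,90],[0,0,-1.9],0.6],[[1.6,1.1,117],[0,0,-1.9],0.6],[[1.6,1.1,126],[0,0,-1.9],0.6],[[1.6,1.1,126],[0,0,-1.9],0.6],[[1.6,1.1,126],[0,0,-1.9],-1],[[1.6,1.1,126],[0,0,-1.9],-1],[[1.6,1.1,126],[0,0,-1.9],-1],[[1.6,1.1,126],[0,0,-1.9],-1],[[1.6,1.1,126],[0,0,-1.9],-1],[[1.6,1.1,126],[0,0,-1.9],-1]]}}

```text
time: 18.92
tool_pos: [0.4606, -0.1147, 0.0225]
ee_rot: [-3.141, -0.0, -0.424]
wrist_force: [0.1, 0.4, -0.2]
width: 0.0236
```

```bash
python3 - <<'E'
from h import *
go(600.2,33.4,100,6.8)
E
```

```text
t 18.93 pos [ 460.6 -114.7   22.5] yaw -24.3 w 23.6 | shift [  66.3 -192.5  -77.5] turn [ -0.   -0.  -31.1]
```

{"name": "move_arm", "arguments": {"targets": [[[0,0,-50],[0,0,0],-1],[[4,-10,-105],[0,0,0],-1],[[20,-58,-115],[0,0,-8],-1],[[38,-110,-115],[0,0,-16],-1],[[56,-162,-115],[0,0,-24],-1],[[65,-188,-115],[0,0,-31],-1],[[66.3,-192.5,-110],[0,0,-31.1],-1],[[66.3,-192.5,-60],[0,0,-31.1],-1],[[66.3,-192.5,-25],[0,0,-31.1],-1],[[66.3,-192.5,-25],[0,0,-31.1],-1],[[66.3,-192.5,-10],[0,0,-31.1],-1],[[66.3,-192.5,-4.5],[0,0,-31.1],-1],[[66.3,-192.5,-4.5],[0,0,-31.1],-1]]}}

```text
time: 20.55
tool_pos: [0.6008, 0.0333, 0.0279]
ee_rot: [3.141, -0.002, 0.118]
wrist_force: [0.2, -0.9, -0.6]
width: 0.0239
```

```bash
python3 - <<'E'
from h import *
go(447.3,13.2,150,30)
im,c=snap("top","c5.png")
E
```

```text
t 20.55 pos [600.8  33.3  27.9] yaw 6.8 w 23.9 | shift [-154.6    1.8 -122.3] turn [  0.   -0.1 -23.2]
```

{"name": "move_arm", "arguments": {"targets": [[[0,0,0.8],[0,0,0],-1],[[0,0,0.8],[0,0,0],0.1],[[0,0,0.8],[0,0,0],0.1],[[0,0,0.8],[0,0,0],0.1],[[0,0,-40],[0,0,0],0.1],[[0,0,-95],[0,0,0],0.1],[[-45,0.5,-135],[0,0,-8],0.4],[[-95,1,-135],[0,0,-16],0.4],[[-140,1.5,-135],[0,0,-23],0.4],[[-154.6,1.8,-135],[0,0,-23.2],0.4],[[-154.6,1.8,-135],[0,0,-23.2],0.4],[[-154.6,1.8,-135],[0,0,-23.2],0.4]]}}

```text
time: 22.1
tool_pos: [0.4481, 0.0133, 0.162]
ee_rot: [3.141, -0.001, 0.523]
wrist_force: [0.9, -0.1, 0.6]
width: 0.0658
```

```bash
python3 - <<'E'
from h import *
im,c=snap("wrist","w5.png"); go(447,13,28,30)
print(proj(c,[.4473,.0132,.067]))
im,c=snap("top"); M=masks(im)
p=proj(c,[.6,.033,.055])[0]; print(fit(c,blob(M["ink_magenta"],p),.055))
E
```

```text
t 22.15 pos [448.1  13.4 161.9] yaw 30.0 w 65.8 | shift [ -1.1  -0.2 133.9] turn [-0. -0. -0.]
[[256.93813989 195.87176645]]
[599.6  33.6  62.3  21.2   7. ]
```

View pics/w5.png

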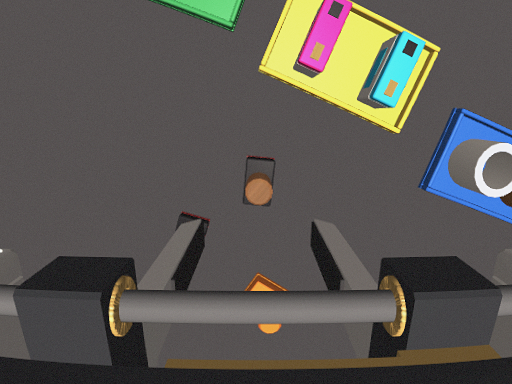

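The wrist view shows the handle top at about (258.5,191) and the base corners at about (247,157) and (271,206). Magenta stands in its slot. I'll cast both stamp points to positions.

```bash
python3 - <<'E'
from h import *
c=cam("wrist")
h=ray(c,[258.5,191],.067)[0]; b=ray(c,[[247,158],[274,158.5],[271,206],[244,205.5]],.022)
print(h,b.mean(0),fit(c,np.array([[247,158],[274,158.5],[271,206],[244,205.5]]),.022))
go(*(1000*h[:2]),28,26)
E
```

```text
[0.45174564 0.01432464 0.067     ] [0.45044135 0.01279221 0.022     ] [450.3  13.   51.7  28.7  27.1]
t 22.2 pos [447.9  13.4 161.7] yaw 30.0 w 65.8 | shift [  3.8   1.1 133.7] turn [-0.  0.  4.]
```

{"name": "move_arm", "arguments": {"targets": [[[3.0,1.2,45],[0,0,3],0.4],[[3.0,1.2,90],[0,0,3],0.4],[[3.0,1.2,120],[0,0,3],0.4],[[3.0,1.2,133.5],[0,0,3],0.4],[[3.0,1.2,133.5],[0,0,3],0.4],[[3.0,1.2,133.5],[0,0,3],-1],[[3.0,1.2,133.5],[0,0,3],-1],[[3.0,1.2,133.5],[0,0,3],-1],[[3.0,1.2,133.5],[0,0,3],-1],[[3.0,1.2,133.5],[0,0,3],-1]]}}

```text
time: 23.45
tool_pos: [0.4503, 0.0138, 0.0288]
ee_rot: [3.141, -0.0, 0.471]
wrist_force: [-0.4, 0.6, 0.9]
width: 0.0253
```

```bash
python3 - <<'E'
from h import *
go(603,198.3,100,8.7)
E
```

```text
t 23.45 pos [450.3  13.8  28.8] yaw 27.0 w 25.3 | shift [219.9 -95.1 -71.2] turn [ 0.  -0.  18.3]
```

{"name": "move_arm", "arguments": {"targets": [[[0,0,-50],[0,0,0],-1],[[10,-4,-105],[0,0,0],-1],[[60,-26,-115],[0,0,4],-1],[[115,-50,-115],[0,0,9],-1],[[170,-74,-115],[0,0,14],-1],[[212,-92,-115],[0,0,18],-1],[[220,-95,-110],[0,0,18.3],-1],[[220,-95,-60],[0,0,18.3],-1],[[220,-95,-25],[0,0,18.3],-1],[[220,-95,-25],[0,0,18.3],-1],[[220,-95,-10],[0,0,18.3],-1],[[220,-95,-4.5],[0,0,18.3],-1],[[220,-95,-4.5],[0,0,18.3],-1]]}}

```text
time: 25.08
tool_pos: [0.6036, 0.1983, 0.034]
ee_rot: [-3.141, -0.002, 0.152]
wrist_force: [-0.4, 0.1, -0.2]
width: 0.0254
```

Lower the last bit, release, rise clear and back away so the cameras can see.

{"name": "move_arm", "arguments": {"targets": [[[0,0,0.6],[0,0,0],-1],[[0,0,0.6],[0,0,0],0.1],[[0,0,0.6],[0,0,0],0.1],[[0,0,0.6],[0,0,0],0.1],[[0,0,-40],[0,0,0],0.1],[[0,0,-95],[0,0,0],0.1],[[-50,0,-150],[0,0,0],0.1],[[-110,0,-150],[0,0,0],0.1],[[-170,0,-150],[0,0,0],0.1],[[-230,0,-150],[0,0,0],0.1],[[-250,0,-150],[0,0,0],0.1],[[-250,0,-150],[0,0,0],0.1],[[-250,0,-150],[0,0,0],0.1]]}}

```text
time: 26.7
tool_pos: [0.3567, 0.1606, 0.1832]
ee_rot: [-3.141, -0.001, 0.152]
wrist_force: [0.3, -0.0, -0.2]
width: 0.0514
```

```bash
python3 - <<'E'
from h import *
im,c=snap("scene"); cv2.imwrite('pics/s6.png',cv2.resize(im[130:310,:,::-1][:,40:440],(800,360),interpolation=cv2.INTER_CUBIC))
im,c=snap("top"); cv2.imwrite('pics/t6.png',cv2.resize(im[100:260,70:430,::-1],(792,352),interpolation=cv2.INTER_CUBIC)); M=masks(im)
for k,q in (("tape_brown",[.600,-.255,.053]),("tape_white",[.5864,-.1825,.053]),("ink_cyan",[.609,-.04,.055]),("ink_magenta",[.6,.033,.055]),("stapler",[.505,-.4187,.052])):
  print(k,fit(c,blob(M[k],proj(c,q)[0]),q[2]))
go(0,0,0,0)
E
```

```text
tape_brown [ 597.4 -254.5   51.3   50.9   -0.6]
tape_white [ 5.848e+02 -1.842e+02  5.090e+01  5.030e+01 -2.000e-01]
ink_cyan [606.6 -38.9  62.7  23.5   6.6]
ink_magenta [599.6  33.6  62.3  21.2   7. ]
stapler [ 504.8 -417.7  113.4    8.4    6.6]
t 26.8 pos [356.8 160.6 182.9] yaw 8.7 w 51.5 | shift [-376.9  104.9  183. ] turn [-0.   0.   8.7]
```

View pics/s6.png

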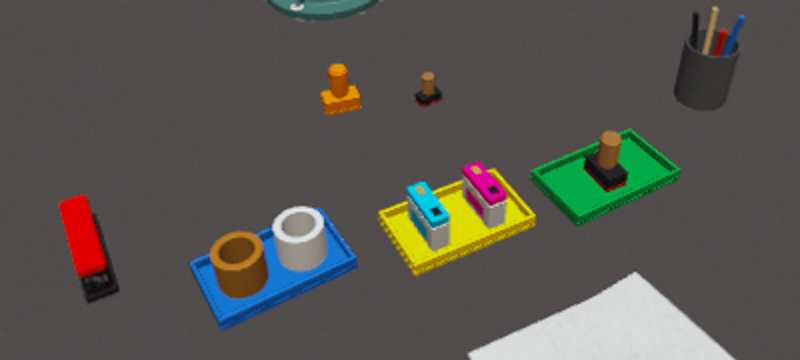

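View pics/t6.png

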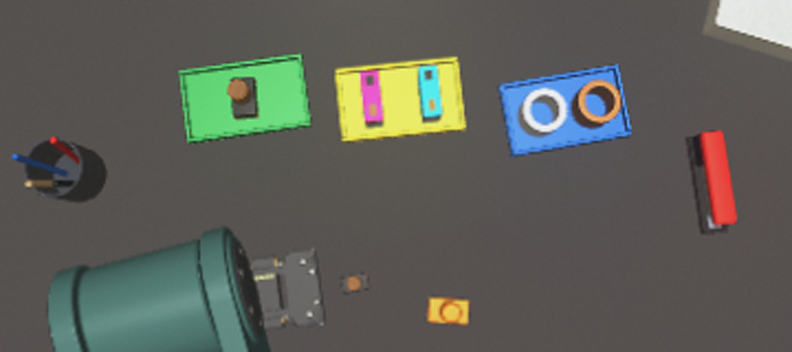

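In both views all five items stand upright in the right trays: stamp (240,95), inks (371,97) and (430,93), tapes (544,109) and (599,102) in the top crop. The stapler, pen cup and look-alikes appear unmoved.

```bash
python3 -c "
from h import *
print(order.close_job())"
```

```text
the job is handed in; nothing more can be done
None
```

The job is done and handed in at about 27 s of the 122 s allowed. In the order asked, both tapes went into the blue tray, both ink cartridges into the yellow tray, and the large black-and-wood stamp into the middle of the green tray.

- **Placing:** the last scene and top pictures show all five items upright inside their trays. The tapes and inks measured within about 3 mm of the intended slots. I judged the stamp's final position by eye.
- **Left alone:** the stapler measured about 1 mm from where it started, which is within measuring noise. The pen cup, small stamp and orange stamp look unmoved in the pictures, though I did not measure them.
- **Forces:** wrist force stayed under 3 N in every reading at the end of a move.
- **Disagreement:** before picking, the first top-view position of the cyan cartridge was about 5 mm off and that of the stamp about 4 mm off. I corrected both from the wrist camera before gripping, and no check failed.

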